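# Seat a hardness test block and lock it with the two-stage lever

### The arm

A 6-joint arm with a two-finger parallel gripper is mounted at the origin on a cart in front of the work surface, level with it; the furniture and walls round the work are solid. World frame = base frame: x ahead of the robot, y to its left, z up, the work surface at z = 0. Lengths are in m, angles in rad, forces in N, time in s.
With the tool pointing down it reaches from about 0.225 to 0.875 m from the base axis. Payload 3.4 kg.
Tool frame: the origin (TCP) lies between the finger pads; the fingertips stand 14 mm ahead of it and the grasp point (between the pads) lies 5 mm behind it; z points along the fingers, y is the direction in which the jaws open and shut (so a half turn about z gives the same grasp; the last joint's range is limited). The gripper opens to 85 mm and grips with 20 to 120 N. Pads are 22 mm wide; open, the fingers measure 114 mm over their backs; the gripper's body (76 mm by 85 mm) begins 54 mm behind the grasp point. The pads swing forward as they close: fully open they stand 13 mm farther back than shut.
Start: joints at [0.992, 0.276, 1.505, -0, 1.361, -0.121], TCP at [0.254, 0.516, 0.245] pointing down, gripper open.
Joint ranges: [-2.89, 2.89], [-0.75, 2.08], [0.22, 2.7], [-1.18, 4.32], [0.11, 2.71], [-2.7, 2.7]. Speed limits (rad/s): [2.57, 2.57, 3.14, 3.14, 3.14, 3.14].

### API

Orientations are given as a unit quaternion [w, x, y, z].
In Python, from rig import manip, get_image, job gives the robot as it stands. The module is installed in compiled form; this text tells all that it offers.
- The arm moves only by the tool step_arm, never from a script. Its argument "moves" is one flat list of numbers, 5 for each row, row after row: the shift along the tool's x, y, z as a fraction of full scale, then the turn about the tool's z as a fraction of full scale, then the gripper's target within -1 to 1 (shut at 1, half-way at 0, fully open at -1). In form: [dx, dy, dz, twist, hand, dx, dy, dz, twist, hand, ...]. A call has 1 to 5 rows; each row is the pose to reach, as a shift and turn from the pose commanded when the call began, along the tool's axes at that moment, turning the shorter way round; what a row does not reach only later rows make up. Full scale, the value 1, is 500 mm for a shift and pi rad for a turn. A row lasts 1/10 s, in which the tool goes at most 50 mm and 8.59 degrees, less where a joint would pass 70% of its speed; a pose out of reach is approached as far as the arm can. A call with a number of a shift or a turn outside -1 to 1 is refused whole. A call with a gripper value outside its range is refused whole. The fingers move at their own pace and stop on an object; "force" is the grip in N (left out, the last holds). Time passes only in rows, so rows that repeat a pose let the fingers close. It gives the time, the measured TCP pose, the force and the opening at its end, in the units of the state.
- manip.get_state(): the state, without advancing time (a new reading comes with each control period).
- get_image(name): name is "side" or "top" or "wrist"; returns a dict with "frame" (480x640x3 uint8, blue, green, red), "fx", "fy", "cx", "cy" (pixels), "rvec" (rotation vector, rad) and "tvec" (3), from world to camera coordinates, as OpenCV has them; the wrist camera has in their place "T_tool_cam" (4x4, takes a point from camera to tool coordinates, whose origin is the TCP and whose axes are the flange's). Camera axes: x right, y down, z forward; pixel columns grow to the right and rows downward; lengths in m; the calibration is good to about 2 mm. The wrist camera is an equidistant fisheye: a pixel r from the principal point sees the ray r / f radians off the axis. A picture is of the moment at which its call begins: read the wrist's pose just before it. There is no depth.
- job.sign_off(): hands the job in, once; it reports no verdict.
The state is a dict: "clock": time; "qpos": joint angles; "qd": joint speeds; "effort": joint torques, N m; "position": TCP position; "ee_rot": TCP orientation; "contact_force": force on the tool from outside, world axes, zero at the start; "moment": the same for the moment, N m; "width": finger opening in m.
Only numpy, scipy, OpenCV 4.12 (cv2) and the standard library are available. Lean on these libraries where they do the work, as an engineer would, in place of code of your own. Each camera call takes 0.05 s, during which the arm holds its last target. There are 200 camera calls.

### The job

Push the steel hardness test block that lies in front of the open holding fixture straight into it, fully home against the back stop. Then push the fixture's lever by its black knob past the first click to the second, final stop, so that its arm closes behind the block. Use the fingers only to push: do not grip or lift anything, and leave everything else where it stands.

Things in the scene. Friction and masses are not known exactly. Their poses are not given: they have to be found in the camera images.
- fixture: Low aluminium fixture fixed on the worktop, without floor (the block slides on the worktop). Origin: on the worktop under the seated block's centre; x points into the nest (push direction), y left, z up. Back stop: face at x = +22.5 mm, 28 thick, 100 wide, 20 high. Smooth side rails 13 high, inner faces at y = +-32, from x = -20 (left) and -12 (right) to the stop.
- mouth (a point): Middle of the fixture's open mouth, 75 mm before its origin (fixture x = -75), on the worktop. On the left a 13 mm high lead-in wall runs from the left rail out to fixture x = -75, y = +61 mm (inner edge); the right rail has only a 14 mm long lead-in. The open lever arm lies at the right of the mouth.
- block: Ground steel hardness test block lying flat in front of the mouth, its centre 90 to 120 mm before home, roughly square to the fixture (within 9 deg): 45 mm (its x, push direction) x 60 mm (its y) x 15 mm high, 0.22 to 0.45 kg. Origin at the centre of its underside; when home it is over the fixture's origin, far face on the back stop.
- lever (a joint): Flat steel lever on an upright pivot; the value grows clockwise seen from above (rad): 0 released, 0.6 first detent, 1.2 second stop (limit 1.22). A spring click holds it at each; the humps between (tops at 0.3 and 0.9) need up to about 10 N at the knob, then it runs on; push to the very end. The handle points 69 deg right of fixture -x at 0, along fixture -x at 1.2.
- closer_tip (a point): Tip end of the lever's closing arm: a bar 10 mm wide, 71 mm from the pivot, 5 to 14 mm above the worktop, set 90 deg clockwise of the handle. At joint 0 it lies open right of the mouth (tip at fixture x = -96, y = -59 mm); at 1.2 it lies along fixture +y across the mouth, 2.5 mm behind the seated block. Turned before the block is home, it bars the mouth.
- pivot (a point): The lever's pivot axis, at fixture x = -30, y = -85 mm, 14 mm above the worktop. The hub round it is 40 mm wide, to 20 mm high with its screw; the click plunger's housing, 18 mm high, stands beside it (fixture x = +3 to +31).
- knob (a point): Point on the axis of the lever's upright black knob, 40 mm above the worktop: a post of 16 mm diameter, 90 mm from the pivot, rising to 55 mm above the worktop. Below 15 mm lie the lever's bar and collar, a 3 mm foot plate and two stop pins (45 mm from the pivot).
- disc: Bystander: loose steel disc, 38 mm diameter, 14 mm high, left of the fixture. Origin at the centre of its underside.
- marker: Bystander: black marker pen lying left of the mouth, 17 x 132 x 18 mm, long along its y. Origin at the centre of its underside.
- small_weight: Bystander: small metal calibration weight with a head, 20 mm diameter, 26 mm high, right of the fixture, behind the lever. Origin at the centre of its underside.
- large_weight: Bystander: metal calibration weight with a head, 25 mm diameter, 32 mm high, at the right of the worktop. Origin at the centre of its underside.
- bottle: Bystander: white sample bottle with a red cap, 47 mm diameter, 84 mm high, at the right of the worktop. Origin at the centre of its underside.
- spare_block: Bystander: a second test block, 45 x 60 x 15 mm, far to the right of the fixture; not to be used. Origin at the centre of its underside.
Mind the look-alikes: they are no part of the job. What is shaped like the block but blue or orange is not meant.

How it is judged:
By the outcome, as a careful person would: the job done as asked, in the order asked, and still so for the second after the job is handed in, with the robot touching nothing.
It also fails if it takes over 64 s, if anything falls off the work surface, if the arm or the gripper's body presses on something with over 40 N, if the wrist force passes 120 N, or if a joint passes its speed limit or range.

## Working session

There is one attempt and no reset: what is moved stays moved. The work goes in short steps, Python scripts to look and compute and a tool call to move; the robot and the scene stay as the last step left them, time stands still between calls to the robot, and variables do not carry over. Pictures are saved under pics/ and viewed, about 8 in all and at most 12, crops included, and the job is handed in when it is done.

Besides the shell and the picture viewer there is one more tool, called in YAML: its name, and indented under it one key for each argument. step_arm: Moves the arm, as the interface text tells. Its arguments: {"type":"object","properties":{"moves":{"type":"array","items":{"type":"number","minimum":-1,"maximum":1}},"force":{"type":"number"}},"required":["moves"]}

```bash
mkdir -p pics; cat > h.py <<'E'
import numpy as np, cv2
from rig import manip, get_image, job
def snap(n,f):
    d=get_image(n); cv2.imwrite(f'pics/{f}.png',d['frame']); 
    np.save(f'pics/{f}.npy',{k:v for k,v in d.items() if k!='frame'},allow_pickle=True); return d
def cal(f): return np.load(f'pics/{f}.npy',allow_pickle=True).item()
def ray(d,uv,z):
    R=cv2.Rodrigues(np.array(d['rvec'],float))[0]; t=np.array(d['tvec'],float).ravel()
    c=-R.T@t; r=R.T@np.array([(uv[0]-d['cx'])/d['fx'],(uv[1]-d['cy'])/d['fy'],1])
    return c+r*(z-c[2])/r[2]
def proj(d,P):
    K=np.array([[d['fx'],0,d['cx']],[0,d['fy'],d['cy']],[0,0,1]])
    return cv2.projectPoints(np.array(P,float).reshape(-1,3),np.array(d['rvec'],float),np.array(d['tvec'],float),K,None)[0].reshape(-1,2)
E
python3 - <<'E'
from h import *
s=manip.get_state(); print(s['clock'],s['position'],s['ee_rot'],s['width'],s['contact_force'])
a=snap('top','top0'); b=snap('side','side0')
for d in(a,b): print(ray(d,(320,240),0), d['fx'])
E
```

```text
0.0 [0.25388868 0.51537488 0.2444303 ] [-3.07416257e-04  2.26915790e-01  9.73913958e-01 -8.55616556e-04] 0.08565509384703317 [-0.49608046 -0.21683443  0.18381464]
[ 0.54060075 -0.1234106   0.        ] 524.5173812738935
[ 5.66751092e-01 -6.53295531e-02  1.11022302e-16] 594.8700838095667
```

View pics/top0.png

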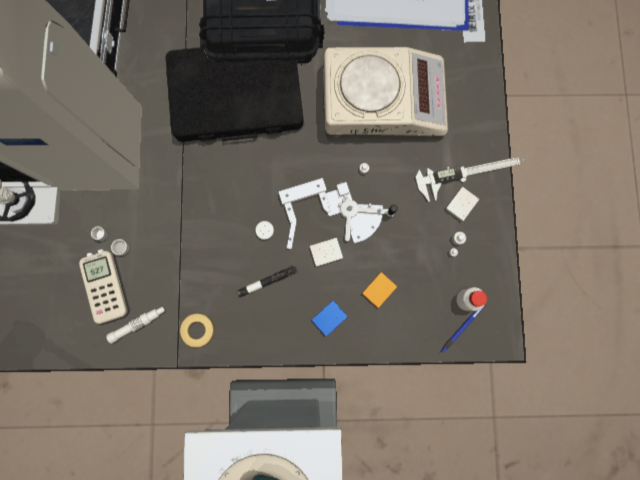

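View pics/side0.png

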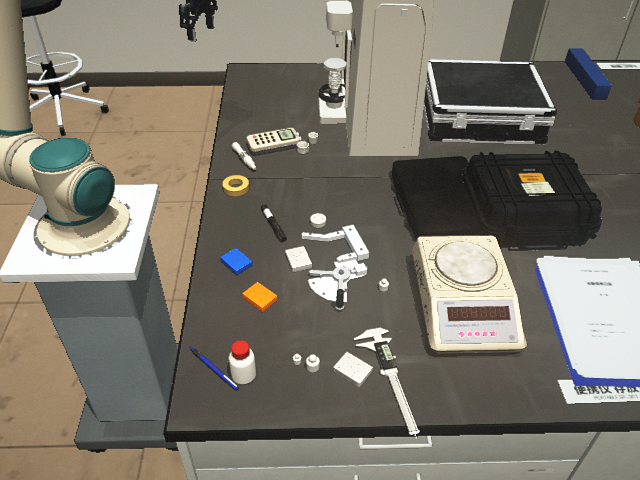

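Look-alikes for the block: white block before the mouth at top (326,252), which fits the description; the spare block (462,204), blue (330,319) and orange (380,290) do not. Close crop to check the choice and measure.

```bash
python3 - <<'E'
import cv2
im=cv2.imread('pics/top0.png')[160:280,250:410]
cv2.imwrite('pics/c1.png',cv2.resize(im,None,fx=5,fy=5,interpolation=cv2.INTER_CUBIC))
E
```

```text
(no output)
```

View pics/c1.png

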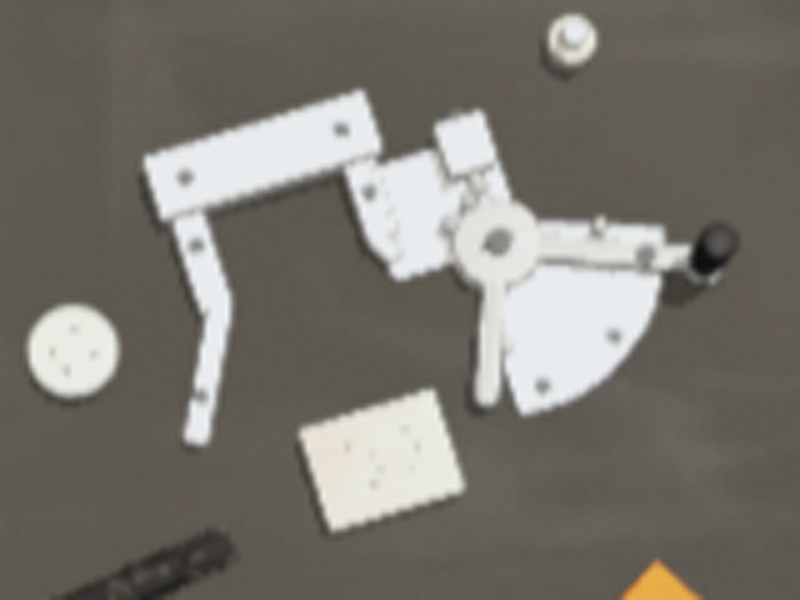

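The crop confirms it: the white block (crop corners (301,430), (433,390), (465,491), (333,531)) lies before the mouth; the back stop is at top left, the hub at (498,240), and the knob top at (718,240).

```bash
cat >> h.py <<'E'
from scipy.optimize import least_squares
def fit(d,local,px,x0):
    L=np.array(local,float);px=np.array(px,float)
    def w(p): c,s=np.cos(p[2]),np.sin(p[2]); return np.c_[p[0]+c*L[:,0]-s*L[:,1],p[1]+s*L[:,0]+c*L[:,1],L[:,2]]
    r=least_squares(lambda p:(proj(d,w(p))-px).ravel(),x0); return r.x,r.fun.reshape(-1,2)
E
python3 - <<'E'
from h import *
d=cal('top0'); f=lambda a:(np.array(a)+.5)/5-.5+[250,160]
fx=[[.0505,.05,.02],[.0505,-.05,.02],[.0225,-.05,.02],[.0225,.05,.02],[-.03,-.085,.02]]
p,r=fit(d,fx,f([(145,157),(364,91),(382,150),(163,220),(498,240)]),[.55,-.1,.2]); print('fix',p,np.degrees(p[2]),r.round(2).tolist())
bl=[[.0225,.03,.015],[.0225,-.03,.015],[-.0225,-.03,.015],[-.0225,.03,.015]]
q,r=fit(d,bl,f([(301,430),(433,390),(465,491),(333,531)]),[.5,-.1,.2]); print('blk',q,np.degrees(q[2]),r.round(2).tolist())
def toF(w): c,s=np.cos(p[2]),np.sin(p[2]); e=np.array(w[:2])-p[:2]; return np.array([c*e[0]+s*e[1],-s*e[0]+c*e[1]])
print('blk in fix',toF(q))
for n,a,z in [('knobtop',(718,236),.055),('tip',(487,400),.014),('leftwall end',(196,440),.013),('disc',(73,350),.014),('marker tip',(225,545),.015)]: 
  w=ray(d,f(a),z); print(n,w,toF(w))
np.save('pose.npy',[p,q])
E
```

```text
fix [ 0.61104329 -0.0972757   0.29400691] 16.845354912723806 [[-0.44, 0.23], [0.03, -0.14], [0.4, 0.09], [-0.21, -0.22], [0.22, 0.04]]
blk [ 0.51316482 -0.13600015  0.28399638] 16.27179415006078 [[-0.18, 0.14], [0.3, -0.04], [0.25, -0.2], [-0.37, 0.09]]
blk in fix [-0.10490049 -0.00869865]
knobtop [ 0.60025058 -0.27601794  0.055     ] [-0.06212722 -0.16794487]
tip [ 0.53861155 -0.18089332  0.014     ] [-0.09355523 -0.05903966]
leftwall end [ 0.52325454 -0.05654868  0.013     ] [-0.07221951  0.06441969]
disc [ 0.56263521 -0.00435437  0.014     ] [-0.01940328  0.10296226]
marker tip [ 0.47808967 -0.0685884   0.015     ] [-0.11893536  0.0659849 ]
```

```bash
cat >> h.py <<'E'
from scipy.spatial.transform import Rotation as Ro
def F2W(xy):
    p=np.load('pose.npy')[0]; c,s=np.cos(p[2]),np.sin(p[2]); return p[:2]+np.array([c*xy[0]-s*xy[1],s*xy[0]+c*xy[1]])
def W2F(w):
    p=np.load('pose.npy')[0]; c,s=np.cos(p[2]),np.sin(p[2]); e=np.array(w[:2])-p[:2]; return np.array([c*e[0]+s*e[1],-s*e[0]+c*e[1]])
def go(xy,z,yaw=0):
    "tool y along fixture y turned by yaw deg"
    s=manip.get_state(); q=s['ee_rot']; R=Ro.from_quat([q[1],q[2],q[3],q[0]])
    th=np.load('pose.npy')[0][2]+np.pi/2+np.radians(yaw); w=np.r_[F2W(xy),z]
    y=np.array([np.cos(th),np.sin(th),0]); zz=np.array([0,0,-1.]); G=Ro.from_matrix(np.c_[np.cross(y,zz),y,zz])
    D=R.inv().apply(w-s['position'])/.5; v=(R.inv()*G).as_rotvec()/np.pi
    print('t',s['clock'],'F',(W2F(s['position'])*1e3).round(1),'z',s['position'][2].round(4),'w',s['width'],'f',s['contact_force'].round(1),'D',D.round(4),'turn',v.round(4))
E
python3 -c "
from h import *
go((-.112,-.0087),.15)"
```

```text
t 0.1 F [-164.3  689.9] z 0.2445 w 0.08577271153368662 f [-0.5 -0.4 -0.4] D [-1.0306 -0.949   0.1904] turn [-5.000e-04 -2.000e-04 -2.393e-01]
```

step_arm:
  moves: [-0.07,-0.065,0,-0.04,-0.65,-0.14,-0.13,0,-0.08,-0.65,-0.21,-0.195,0,-0.12,-0.65,-0.28,-0.26,0,-0.16,-0.65,-0.35,-0.325,0,-0.2,-0.65]

```text
clock: 0.6
position: [0.3388, 0.2926, 0.245]
ee_rot: [-0.0, -0.085, 0.996, -0.0]
contact_force: [1.5, -0.5, -0.1]
width: 0.0707
```

```bash
python3 -c "
from h import *
go((-.112,-.0087),.15)"
```

```text
t 0.6 F [-147.6  452.1] z 0.245 w 0.07073796143144931 f [ 1.5 -0.5 -0.1] D [-0.1838 -0.9058  0.1903] turn [-0.0001 -0.0001 -0.0391]
```

step_arm:
  moves: [-0.02,-0.1,0,-0.02,-0.65,-0.04,-0.2,0,-0.039,-0.65,-0.06,-0.3,0,-0.039,-0.65,-0.08,-0.4,0,-0.039,-0.65,-0.1,-0.5,0,-0.039,-0.65]

```text
clock: 1.1
position: [0.4275, 0.0589, 0.2452]
ee_rot: [0.0, -0.143, 0.99, 0.0]
contact_force: [0.9, 0.2, -0.9]
width: 0.0703
```

```bash
python3 -c "
from h import *
go((-.112,-.0087),.15)"
```

```text
t 1.1 F [-130.4  202.6] z 0.2452 w 0.07025523281131042 f [ 0.9  0.2 -0.9] D [-0.0395 -0.4225  0.1904] turn [ 0.0001  0.0001 -0.002 ]
```

step_arm:
  moves: [-0.01,-0.095,0.02,-0.002,-0.65,-0.02,-0.19,0.06,-0.002,-0.65,-0.03,-0.285,0.1,-0.002,-0.65,-0.04,-0.375,0.14,-0.002,-0.65,-0.04,-0.4225,0.19,-0.002,-0.65]

```text
clock: 1.6
position: [0.5087, -0.1398, 0.1499]
ee_rot: [0.001, -0.146, 0.989, -0.001]
contact_force: [0.2, -0.1, 0.5]
width: 0.0702
```

```bash
python3 -c "
from h import *
go((-.112,-.0087),.03)
s=manip.get_state(); d=snap('wrist','w1'); np.save('pics/w1s.npy',{'p':s['position'],'q':s['ee_rot']},allow_pickle=True); print(d['fx'],d['T_tool_cam'])"
```

```text
t 1.6 F [-110.3  -11. ] z 0.1499 w 0.07024750365045175 f [ 0.2 -0.1  0.5] D [0.004  0.0053 0.2398] turn [-0.0009  0.0008 -0.0006]
371.64829954431775 [[-4.96298298e-04 -9.52854148e-01 -3.03428290e-01  7.74505070e-02]
 [ 9.99999431e-01 -1.86340313e-04 -1.05047184e-03 -3.15215632e-04]
 [ 9.44405532e-04 -3.03428639e-01  9.52853698e-01 -1.28984425e-01]
 [ 0.00000000e+00  0.00000000e+00  0.00000000e+00  1.00000000e+00]]
```

View pics/w1.png

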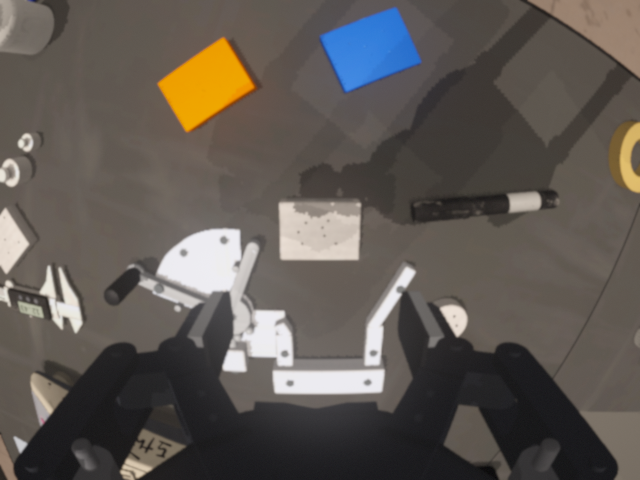

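The wrist view shows the block (279–361, 200–261) square to the fixture, with the arm tip near (255,244), the marker's end at (412,211) and the wall end at (407,266). I'll cross-check these against the top-camera estimate.

```bash
cat >> h.py <<'E'
def wray(d,s,uv,z):
    x,y=(uv[0]-d['cx']),(uv[1]-d['cy']); r=np.hypot(x,y); t=r/d['fx']
    v=np.array([np.sin(t)*x/r,np.sin(t)*y/r,np.cos(t)]); T=np.array(d['T_tool_cam']); q=s['q']; R=Ro.from_quat([q[1],q[2],q[3],q[0]])
    c=R.apply(T[:3,3])+s['p']; w=R.apply(T[:3,:3]@v); return c+w*(z-c[2])/w[2]
E
python3 - <<'E'
from h import *
d=cal('w1'); s=cal('w1s')
for n,uv,z in [('b rearR',(279,201),.015),('b rearL',(361,200),.015),('b frL',(360,260),.015),('b frR',(279,260),.015),('marker',(412,211),.012),('wall end in',(402,263),.013),('arm tip',(253,243),.014),('stop fR',(273,371),.02),('stop fL',(383,371),.02),('railR in',(292,362),.013),('railL in',(367,362),.013),('knob top',(115,296),.055)]:
    print(n,(W2F(wray(d,s,uv,z))*1e3).round(1))
E
```

```text
b rearR [-126.8  -38.5]
b rearL [-127.5   21.4]
b frL [-80.3  22.3]
b frR [-80.4 -40. ]
marker [-118.6   61.2]
wall end in [-76.5  56.2]
arm tip [-93.8 -59.7]
stop fR [ 24.5 -49.8]
stop fL [25.5 47.9]
railR in [ 19.2 -33.1]
railL in [19.9 33.8]
knob top [ -64.9 -164.1]
```

step_arm:
  moves: [0,0,0.08,0,-0.65,0,0,0.16,0,-0.65,0,0,0.22,0,-0.65,0,0,0.24,0,-0.65,0,0,0.24,0,-0.65]

```text
clock: 2.15
position: [0.5055, -0.1355, 0.029]
ee_rot: [-0.002, -0.147, 0.989, 0.001]
contact_force: [-0.2, -0.2, -0.2]
width: 0.0701
```

```bash
python3 -c "
from h import *
go((-.112,-.0087),.02)
snap('side','s1'); im=cv2.imread('pics/s1.png')[190:310,230:390]; cv2.imwrite('pics/s1c.png',cv2.resize(im,None,fx=5,fy=5,interpolation=cv2.INTER_CUBIC))"
```

```text
t 2.15 F [-112.1   -6. ] z 0.029 w 0.07013772785869395 f [-0.2 -0.2 -0.2] D [-0.0002 -0.0055  0.0181] turn [ 0.0008 -0.0009  0.0001]
```

View pics/s1c.png

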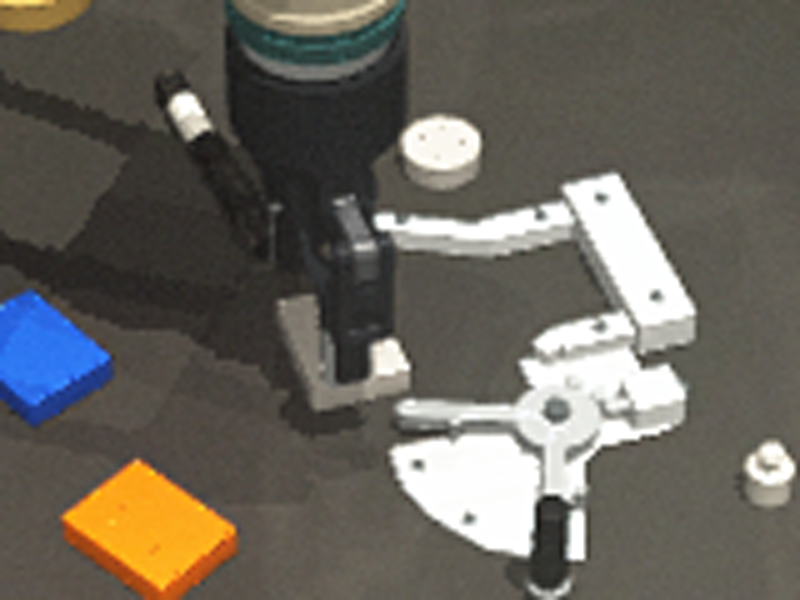

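The side crop shows the right finger standing outside the block's right face, clear of the arm, with its tip near crop (350,380).

```bash
python3 -c "
from h import *
d=cal('s1')
for z in (.005,.012,.02,.03):
  for y in (-.041,-.0555): print(z,y,[((proj(d,np.r_[F2W((x,y)),z])[0]-[230,190])*5).round() for x in (-.123,-.101)])
go((-.112,-.0087),.02)"
```

```text
0.005 -0.041 [array([319., 409.]), array([367., 398.])]
0.005 -0.0555 [array([329., 432.]), array([377., 420.])]
0.012 -0.041 [array([319., 398.]), array([367., 387.])]
0.012 -0.0555 [array([329., 421.]), array([377., 409.])]
0.02 -0.041 [array([319., 385.]), array([367., 374.])]
0.02 -0.0555 [array([329., 408.]), array([377., 397.])]
0.03 -0.041 [array([318., 369.]), array([366., 358.])]
0.03 -0.0555 [array([328., 392.]), array([376., 381.])]
t 2.2 F [-111.    -6.8] z 0.0304 w 0.07039204832986158 f [-0.8  0.2  0.1] D [ 0.002  -0.0038  0.0209] turn [ 0.0001 -0.0001  0.0001]
```

step_arm:
  moves: [0,0,0.012,0,-0.65,0,0,0.024,0,-0.65,0,0,0.03,0,-0.65,0,0,0.034,0,-0.65,0,0,0.034,0,-0.65]

```text
clock: 2.7
position: [0.5065, -0.136, 0.0133]
ee_rot: [-0.0, -0.147, 0.989, 0.0]
contact_force: [0.2, -0.1, 0.1]
width: 0.0704
```

```bash
python3 -c "
from h import *
go((-.112,-.0087),.012)"
```

```text
t 2.7 F [-111.3   -6.8] z 0.0133 w 0.07037608618666974 f [ 0.2 -0.1  0.1] D [ 0.0015 -0.0038  0.0025] turn [ 0.     -0.      0.0001]
```

step_arm:
  moves: [0,0.005,0,0,-0.65,0,0.01,0,0,-0.65,0,0.015,0,0,-0.65,0,0.02,0,0,-0.65,0,0.024,0,0,-0.65]

```text
clock: 3.2
position: [0.5035, -0.1247, 0.0135]
ee_rot: [0.0, -0.147, 0.989, -0.0]
contact_force: [0.1, -1.9, 0.0]
width: 0.0706
```

step_arm:
  moves: [0,0,0,0,-0.65,0,0,0,0,-0.65]

```text
clock: 3.4
position: [0.5033, -0.1244, 0.0135]
ee_rot: [0.0, -0.147, 0.989, 0.0]
contact_force: [-0.1, -1.8, 0.9]
width: 0.0705
```

```bash
python3 -c "
from h import *
go((-.112,.0057),.012)
snap('side','s2'); im=cv2.imread('pics/s2.png')[190:310,230:390]; cv2.imwrite('pics/s2c.png',cv2.resize(im,None,fx=5,fy=5,interpolation=cv2.INTER_CUBIC))"
```

```text
t 3.4 F [-111.     5.2] z 0.0135 w 0.07046248942132176 f [-0.1 -1.8  0.9] D [0.0021 0.0009 0.0029] turn [0.     0.0002 0.    ]
```

step_arm:
  moves: [0,-0.007,0,0,-0.65,0,-0.007,-0.06,0,-0.65,0.035,-0.01,-0.14,0,-0.3,0.07,-0.01,-0.22,0,0.2,0.07,-0.01,-0.22,0,0.53]

```text
clock: 3.95
position: [0.4719, -0.1408, 0.1278]
ee_rot: [0.003, -0.146, 0.989, -0.002]
contact_force: [1.1, 0.6, 0.0]
width: 0.0276
```

step_arm:
  moves: [0,0,0,0,0.53,0,0,0,0,0.53,0,0,0,0,0.53]

```text
clock: 4.25
position: [0.4704, -0.139, 0.1218]
ee_rot: [-0.001, -0.147, 0.989, 0.001]
contact_force: [-0.3, -0.1, 0.0]
width: 0.02
```

```bash
python3 -c "
from h import *
go((-.148,.001),.02)
s=manip.get_state(); d=snap('wrist','w2'); np.save('pics/w2s.npy',{'p':s['position'],'q':s['ee_rot']},allow_pickle=True)"
```

```text
t 4.25 F [-146.7    0.8] z 0.1218 w 0.019955265275420964 f [-0.3 -0.1  0. ] D [ 2.200e-03 -1.000e-04  2.037e-01] turn [ 0.0007 -0.0007  0.0001]
```

View pics/w2.png

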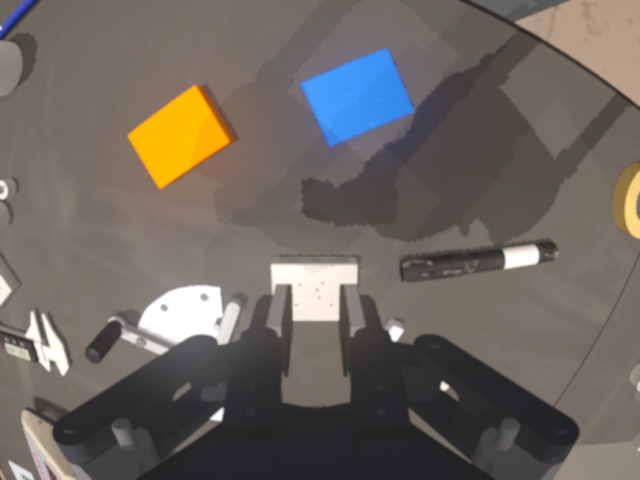

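The block's top now spans x 272–357, with its rear edge at row ≈263. The marker's end is at (402,268), undisturbed.

```bash
python3 - <<'E'
from h import *
d=cal('w2'); s=cal('w2s')
for n,uv,z in [('rR',(272,263),.015),('rL',(357,263),.015),('fL',(357,320),.015),('fR',(272,320),.015),('marker',(401,270),.012)]: print(n,(W2F(wray(d,s,uv,z))*1e3).round(1))
E
```

```text
rR [-126.5  -29.4]
rL [-126.4   29.2]
fL [-80.6  31.3]
fR [-80.6 -31.5]
marker [-119.4   61.6]
```

step_arm:
  moves: [0.002,0,0.08,0,0.53,0.002,0,0.15,0,0.53,0.002,0,0.19,0,0.53,0.002,0,0.203,0,0.53,0.002,0,0.203,0,0.53]

```text
clock: 4.8
position: [0.4695, -0.1394, 0.0205]
ee_rot: [-0.001, -0.147, 0.989, 0.001]
contact_force: [0.2, 0.2, 0.8]
width: 0.0203
```

```bash
python3 -c "
from h import *
go((-.0335,0),.019)"
```

```text
t 4.8 F [-147.7    0.7] z 0.0205 w 0.020310625343994842 f [0.2 0.2 0.8] D [-0.2283 -0.0016  0.0024] turn [ 0.0007 -0.0007  0.0001]
```

step_arm:
  moves: [-0.015,0,0.002,0,0.53,-0.03,0,0.002,0,0.53,-0.045,0,0.002,0,0.53,-0.06,0,0.002,0,0.53,-0.075,0,0.002,0,0.53]

```text
clock: 5.3
position: [0.5051, -0.1288, 0.0214]
ee_rot: [-0.001, -0.147, 0.989, 0.0]
contact_force: [-6.3, -2.4, 6.8]
width: 0.0202
```

step_arm:
  moves: [-0.015,0,0,0,0.53,-0.03,0,0,0,0.53,-0.045,0,0,0,0.53,-0.06,0,0,0,0.53,-0.07,0,0,0,0.53]

```text
clock: 5.8
position: [0.539, -0.1185, 0.0214]
ee_rot: [-0.001, -0.147, 0.989, 0.0]
contact_force: [-5.3, -1.9, 4.4]
width: 0.0204
```

```bash
python3 -c "
from h import *
go((-.0335,0),.019)
snap('top','t2'); im=cv2.imread('pics/t2.png')[160:280,250:410]; cv2.imwrite('pics/t2c.png',cv2.resize(im,None,fx=5,fy=5,interpolation=cv2.INTER_CUBIC))"
```

```text
t 5.8 F [-75.1   0.5] z 0.0214 w 0.02038652958027974 f [-5.3 -1.9  4.4] D [-0.0833 -0.0012  0.0046] turn [ 0.0001 -0.0007  0.0004]
```

step_arm:
  moves: [0,-0.001,-0.008,0,0.53,-0.015,-0.001,-0.008,0,0.53,-0.03,-0.001,-0.008,0,0.53,-0.045,-0.001,-0.008,0,0.53,-0.055,-0.001,-0.008,0,0.53]

```text
clock: 6.35
position: [0.5659, -0.1112, 0.0251]
ee_rot: [-0.001, -0.147, 0.989, -0.0]
contact_force: [-6.4, -2.0, 5.5]
width: 0.0201
```

```bash
python3 -c "
from h import *
go((-.0335,0),.022)"
```

```text
t 6.35 F [-47.3  -0.3] z 0.0251 w 0.020148597246476184 f [-6.4 -2.   5.5] D [-0.0276  0.0005  0.0062] turn [ 0.0001 -0.0005  0.0002]
```

step_arm:
  moves: [0.01,0,0,0,0.53,0.01,0,0.01,0,0.53,0.01,0,0.018,0,0.53,0.01,0,0.018,0,0.53]

```text
clock: 6.75
position: [0.561, -0.1126, 0.015]
ee_rot: [-0.0, -0.146, 0.989, 0.0]
contact_force: [0.4, -0.8, 0.2]
width: 0.02
```

```bash
python3 -c "
from h import *
go((-.0335,0),.016)
a=snap('top','t3')['frame'][160:280,250:410]; b=snap('side','s3')['frame'][180:300,270:430]
cv2.imwrite('pics/c3.png',cv2.resize(np.vstack([a,b]),None,fx=2.5*2*.5*2,fy=5*.5*2,interpolation=cv2.INTER_CUBIC)[:1200]) if 0 else cv2.imwrite('pics/c3.png',cv2.resize(np.hstack([a[:,:100],b[:,:60+40]]),None,fx=4,fy=4,interpolation=cv2.INTER_CUBIC))"
```

```text
t 6.75 F [-52.3  -0.1] z 0.015 w 0.019997798056296093 f [ 0.4 -0.8  0.2] D [-0.0376  0.0003 -0.002 ] turn [ 0.0002 -0.0001 -0.0001]
```

View pics/c3.png

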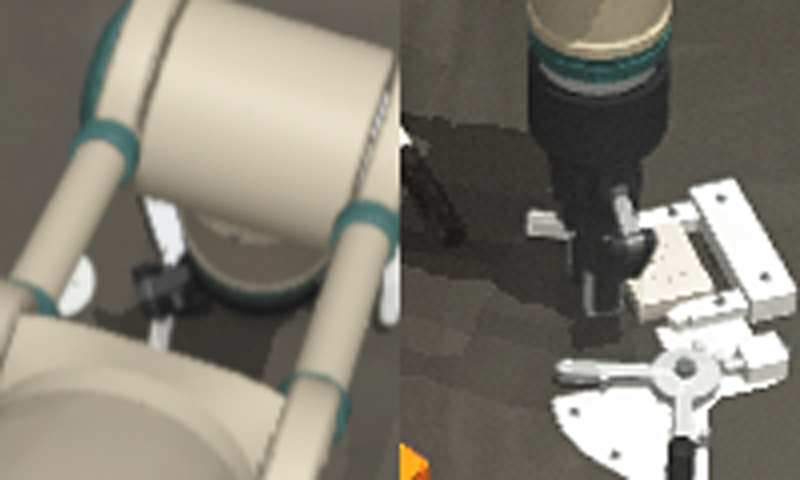

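The side view shows the block squarely between the rails, about 13 mm short of the stop. Lower contact height set; push home slowly.

step_arm:
  moves: [-0.008,0,0,0,0.53,-0.016,0,0,0,0.53,-0.022,0,0,0,0.53,-0.028,0,0,0,0.53,-0.034,0,0,0,0.53]

```text
clock: 7.35
position: [0.5758, -0.1078, 0.0159]
ee_rot: [-0.002, -0.147, 0.989, 0.0]
contact_force: [-5.2, -2.2, 3.9]
width: 0.02
```

step_arm:
  moves: [-0.002,0,0,0,0.53,-0.004,0,0,0,0.53,-0.006,0,0,0,0.53]

```text
clock: 7.65
position: [0.5789, -0.1069, 0.0158]
ee_rot: [-0.002, -0.147, 0.989, 0.0]
contact_force: [-5.3, -2.3, 3.4]
width: 0.0201
```

```bash
python3 -c "
from h import *
go((-.0335,0),.015)"
```

```text
t 7.65 F [-33.6   0.1] z 0.0158 w 0.02014416494642311 f [-5.3 -2.3  3.4] D [-0.0001 -0.0002  0.0016] turn [ 0.0003 -0.001   0.0002]
```

Not at the stop yet (force still sliding level, ~6 N). Creep on.

step_arm:
  moves: [-0.002,0,0,0,0.53,-0.004,0,0,0,0.53,-0.006,0,0,0,0.53]

```text
clock: 7.95
position: [0.58, -0.1065, 0.0158]
ee_rot: [-0.003, -0.147, 0.989, 0.0]
contact_force: [-9.9, -4.6, 8.1]
width: 0.02
```

step_arm:
  moves: [-0.002,0,0,0,0.53,-0.004,0,0,0,0.53]

```text
clock: 8.15
position: [0.5801, -0.1065, 0.0158]
ee_rot: [-0.005, -0.148, 0.989, 0.0]
contact_force: [-14.7, -6.6, 11.2]
width: 0.0199
```

step_arm:
  moves: [-0.003,0,0,0,0.53,-0.005,0,0,0,0.53,-0.005,0,0,0,0.53]

```text
clock: 8.45
position: [0.5802, -0.1065, 0.0158]
ee_rot: [-0.008, -0.148, 0.989, -0.0]
contact_force: [-17.2, -9.6, 14.1]
width: 0.0197
```

```bash
python3 -c "
from h import *
go((-.0335,0),.015)"
```

```text
t 8.45 F [-32.2   0.2] z 0.0158 w 0.019726892518372455 f [-17.2  -9.6  14.1] D [ 0.0025 -0.0003  0.0017] turn [ 0.0007 -0.0048  0.001 ]
```

Block is hard against the stop (force rising with no motion, TCP at fixture x −32 as expected). Retreat and move to the knob.

step_arm:
  moves: [0.02,0,0,0,0.53,0.045,0,0,0,0.53,0.045,0,-0.09,0,0.53,0.045,0,-0.18,0,1,0.045,0,-0.25,0,1]

```text
clock: 8.95
position: [0.5671, -0.1114, 0.1432]
ee_rot: [0.002, -0.146, 0.989, -0.0]
contact_force: [1.0, 0.3, 0.4]
width: 0.0003
```

```bash
python3 -c "
from h import *
go((-.046,-.193),.13,-55.4); print(manip.get_state()['qpos'].round(2))"
```

```text
t 8.95 F [-46.1  -0.8] z 0.1432 w 0.00029159013164968534 f [1.  0.3 0.4] D [-1.000e-04 -3.844e-01  2.700e-02] turn [2.000e-04 1.300e-03 3.078e-01]
[-0.31  0.35  1.66  0.    1.13 -2.18]
```

step_arm:
  moves: [0,-0.08,0,0.04,1,0,-0.16,0,0.08,1,0,-0.24,0,0.12,1,0,-0.32,0.01,0.16,1,0,-0.384,0.02,0.2,1]

```text
clock: 9.45
position: [0.6229, -0.2974, 0.1308]
ee_rot: [0.002, 0.169, 0.986, -0.0]
contact_force: [-0.2, 0.6, 0.7]
width: 0.0001
```

step_arm:
  moves: [0,0,0,0.04,1,0,0,0,0.08,1,0,0,0,0.108,1,0,0,0,0.108,1,0,0,0,0.108,1]

```text
clock: 9.95
position: [0.6219, -0.2949, 0.1307]
ee_rot: [0.0, 0.329, 0.944, 0.0]
contact_force: [0.0, 0.3, -0.8]
width: -0.0002
```

```bash
python3 -c "
from h import *
go((-.046,-.193),.04,-55.4)
s=manip.get_state(); d=snap('wrist','w4'); np.save('pics/w4s.npy',{'p':s['position'],'q':s['ee_rot']},allow_pickle=True)"
```

```text
t 9.95 F [ -46.9 -192.3] z 0.1307 w -0.00023956770443570258 f [ 0.   0.3 -0.8] D [-0.002   0.0006  0.1814] turn [0.0002 0.0002 0.0004]
```

View pics/w4.png

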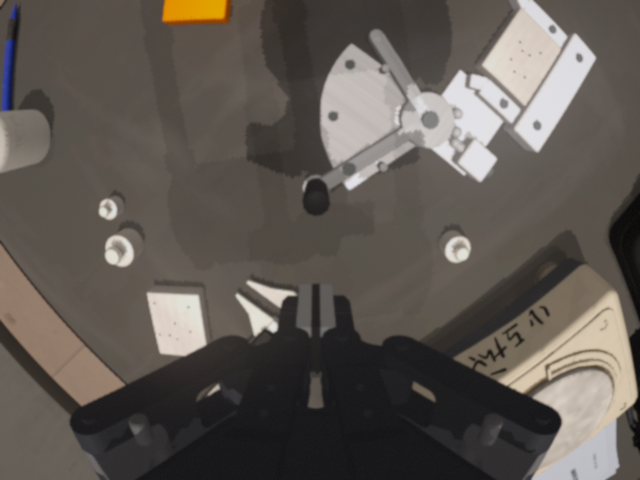

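The wrist view shows the block seated in the nest against the stop (upper right). The knob top is at (316,200) straight ahead of the shut fingers, and the caliper jaws lie at (250,283).

```bash
python3 - <<'E'
from h import *
d=cal('w4'); s=cal('w4s')
for n,uv,z in [('knob top',(316,203),.055),('knob low',(313,182),.015),('jaw',(247,281),.01),('jaw2',(300,290),.01),('sw',(457,250),.02),('blk rear a',(482,67),.015),('blk rear b',(520,10),.015),('stop f',(509,126),.02),('stop f2',(572,36),.02),('hub',(430,119),.02)]:
    w=wray(d,s,uv,z); q=s['q']; R=Ro.from_quat([q[1],q[2],q[3],q[0]]); print(n,(W2F(w)*1e3).round(1),'tool',(R.inv().apply(w-s['p'])*1e3).round(1))
E
```

```text
knob top [ -63.  -168.5] tool [28.8  0.2 75.7]
knob low [ -67.4 -165.6] tool [ 33.8  -1.7 115.7]
jaw [ -65.5 -255.7] tool [-41.4 -51.5 120.7]
jaw2 [ -28.8 -238.9] tool [-48.5 -11.7 120.7]
sw [  45.1 -145.1] tool [-13.4 102.5 110.8]
blk rear a [-19.7 -30.4] tool [117.8 114.4 115.7]
blk rear b [-20.4  28.1] tool [166.3 147.1 115.7]
stop f [ 19.9 -51.5] tool [ 77.9 135.  110.7]
stop f2 [23.5 44.1] tool [154.4 192.3 110.7]
hub [-29.5 -85.5] tool [ 78.   75.  110.7]
```

step_arm:
  moves: [0,0,0.07,0,1,0,0,0.14,0,1,0,0,0.18,0,1,0,0,0.18,0,1]

```text
clock: 10.4
position: [0.6195, -0.2935, 0.0372]
ee_rot: [-0.003, 0.33, 0.944, 0.001]
contact_force: [-0.9, -0.1, 0.4]
width: 0.0
```

```bash
cat >> h.py <<'E'
def arc(j,gap=.019,z=.04):
    a=1.2-j; k=np.array([-.03-.09*np.cos(a),-.085-.09*np.sin(a)]); return tuple(k-gap*np.array([-.567,.824]))
E
python3 -c "
from h import *
for j in (0,.1,.2,.3,.4,.5,.6,.7,.8): print(j);go(arc(j),.04,-55.4)"
```

```text
0
t 10.4 F [ -48.8 -190.3] z 0.0372 w 3.207239307437288e-05 f [-0.9 -0.1  0.4] D [ 0.0129  0.0015 -0.0054] turn [-0.0002 -0.0022  0.0002]
0.1
t 10.4 F [ -48.8 -190.3] z 0.0372 w 3.207239307437288e-05 f [-0.9 -0.1  0.4] D [ 0.0283 -0.0078 -0.0053] turn [-0.0002 -0.0022  0.0002]
0.2
t 10.4 F [ -48.8 -190.3] z 0.0372 w 3.207239307437288e-05 f [-0.9 -0.1  0.4] D [ 0.0445 -0.0156 -0.0052] turn [-0.0002 -0.0022  0.0002]
0.3
t 10.4 F [ -48.8 -190.3] z 0.0372 w 3.207239307437288e-05 f [-0.9 -0.1  0.4] D [ 0.0615 -0.0217 -0.0051] turn [-0.0002 -0.0022  0.0002]
0.4
t 10.4 F [ -48.8 -190.3] z 0.0372 w 3.207239307437288e-05 f [-0.9 -0.1  0.4] D [ 0.0789 -0.026  -0.005 ] turn [-0.0002 -0.0022  0.0002]
0.5
t 10.4 F [ -48.8 -190.3] z 0.0372 w 3.207239307437288e-05 f [-0.9 -0.1  0.4] D [ 0.0967 -0.0287 -0.0048] turn [-0.0002 -0.0022  0.0002]
0.6
t 10.4 F [ -48.8 -190.3] z 0.0372 w 3.207239307437288e-05 f [-0.9 -0.1  0.4] D [ 0.1147 -0.0295 -0.0047] turn [-0.0002 -0.0022  0.0002]
0.7
t 10.4 F [ -48.8 -190.3] z 0.0372 w 3.207239307437288e-05 f [-0.9 -0.1  0.4] D [ 0.1327 -0.0285 -0.0046] turn [-0.0002 -0.0022  0.0002]
0.8
t 10.4 F [ -48.8 -190.3] z 0.0372 w 3.207239307437288e-05 f [-0.9 -0.1  0.4] D [ 0.1504 -0.0257 -0.0045] turn [-0.0002 -0.0022  0.0002]
```

step_arm:
  moves: [0.014,0,0,0,1,0.024,-0.003,0,0,1,0.036,-0.009,0,0,1,0.048,-0.014,0,0,1,0.062,-0.02,0,0,1]

```text
clock: 10.9
position: [0.5934, -0.2859, 0.0429]
ee_rot: [0.004, 0.33, 0.944, -0.001]
contact_force: [0.8, -0.4, 0.7]
width: 0.0003
```

```bash
python3 -c "
from h import *
for j in (.3,.5,.7,): print(j);go(arc(j),.04,-55.4)"
```

```text
0.3
t 10.9 F [ -71.6 -175.4] z 0.0429 w 0.00031997013105684885 f [ 0.8 -0.4  0.7] D [ 0.0111 -0.0011  0.0057] turn [ 0.      0.0028 -0.    ]
0.5
t 10.9 F [ -71.6 -175.4] z 0.0429 w 0.00031997013105684885 f [ 0.8 -0.4  0.7] D [ 0.0464 -0.0081  0.0054] turn [ 0.      0.0028 -0.    ]
0.7
t 10.9 F [ -71.6 -175.4] z 0.0429 w 0.00031997013105684885 f [ 0.8 -0.4  0.7] D [ 0.0823 -0.008   0.0051] turn [ 0.      0.0028 -0.    ]
```

step_arm:
  moves: [0.006,0,0.002,0,1,0.016,-0.003,0.002,0,1,0.026,-0.005,0.002,0,1,0.036,-0.007,0.002,0,1,0.046,-0.008,0.002,0,1]

```text
clock: 11.4
position: [0.5702, -0.2719, 0.0398]
ee_rot: [-0.0, 0.33, 0.944, 0.0]
contact_force: [0.4, -0.4, -0.0]
width: 0.0001
```

```bash
python3 -c "
from h import *
for j in (.5,.7,.9): print(j);go(arc(j),.04,-55.4)
d=snap('side','s4');a=d['frame'][190:310,270:430]; cv2.imwrite('pics/s4c.png',cv2.resize(a,None,fx=5,fy=5,interpolation=cv2.INTER_CUBIC))"
```

```text
0.5
t 11.4 F [ -89.7 -155.3] z 0.0398 w 0.00011365840577420219 f [ 0.4 -0.4 -0. ] D [-0.0073 -0.0011 -0.0003] turn [ 0.     -0.0001 -0.0001]
0.7
t 11.4 F [ -89.7 -155.3] z 0.0398 w 0.00011365840577420219 f [ 0.4 -0.4 -0. ] D [ 0.0287 -0.001  -0.0003] turn [ 0.     -0.0001 -0.0001]
0.9
t 11.4 F [ -89.7 -155.3] z 0.0398 w 0.00011365840577420219 f [ 0.4 -0.4 -0. ] D [ 0.0639  0.0063 -0.0003] turn [ 0.     -0.0001 -0.0001]
```

View pics/s4c.png

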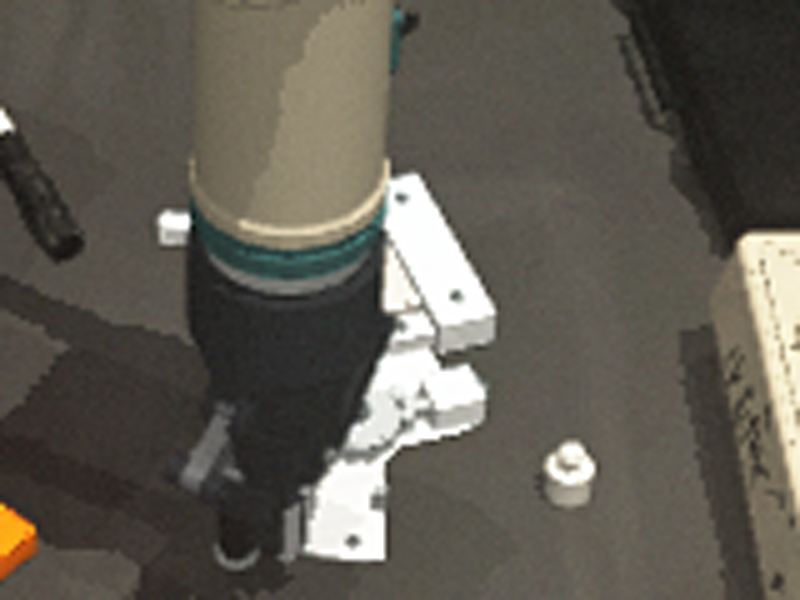

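The knob has moved with the fingers to about the first detent (collar at crop (237,560)). Keep pushing along the arc.

step_arm:
  moves: [0.012,-0.001,0,0,1,0.024,-0.001,0,0,1,0.036,0.001,0,0,1,0.046,0.003,0,0,1,0.056,0.005,0,0,1]

```text
clock: 11.95
position: [0.5541, -0.2581, 0.0406]
ee_rot: [0.006, 0.33, 0.944, -0.003]
contact_force: [0.1, -0.8, 1.1]
width: 0.0002
```

```bash
python3 -c "
from h import *
for j in (.9,1,1.1,1.2): print(j);go(arc(j),.04,-55.4)"
```

```text
0.9
t 11.95 F [-101.1 -137.4] z 0.0406 w 0.00020898079600320223 f [ 0.1 -0.8  1.1] D [0.0214 0.0049 0.0009] turn [-0.0008  0.0042  0.0003]
1
t 11.95 F [-101.1 -137.4] z 0.0406 w 0.00020898079600320223 f [ 0.1 -0.8  1.1] D [0.0383 0.0111 0.0006] turn [-0.0008  0.0042  0.0003]
1.1
t 11.95 F [-101.1 -137.4] z 0.0406 w 0.00020898079600320223 f [ 0.1 -0.8  1.1] D [0.0544 0.019  0.0004] turn [-0.0008  0.0042  0.0003]
1.2
t 11.95 F [-101.1 -137.4] z 0.0406 w 0.00020898079600320223 f [ 0.1 -0.8  1.1] D [0.0697 0.0285 0.0002] turn [-0.0008  0.0042  0.0003]
```

step_arm:
  moves: [0.01,0.003,0,0,1,0.022,0.006,0,0,1,0.034,0.012,0,0,1,0.045,0.018,0,0,1,0.056,0.024,0,0,1]

```text
clock: 12.45
position: [0.5355, -0.2251, 0.0398]
ee_rot: [-0.0, 0.33, 0.944, 0.0]
contact_force: [-0.0, -0.7, -0.7]
width: 0.0002
```

step_arm:
  moves: [0,0,0,0,1,0.003,0.001,0,0,1,0.003,0.001,0,0,1]

```text
clock: 12.75
position: [0.5352, -0.2247, 0.0399]
ee_rot: [0.0, 0.33, 0.944, 0.0]
contact_force: [0.1, 0.4, 0.4]
width: 0.0005
```

```bash
python3 -c "
from h import *
go(arc(1.2),.04,-55.4)"
```

```text
t 12.75 F [-109.5  -99.9] z 0.0399 w 0.00046497846095374464 f [0.1 0.4 0.4] D [-0.0015 -0.0004 -0.0003] turn [ 0.0001  0.     -0.0001]
```

step_arm:
  moves: [0.003,0.002,0,0,1,0.006,0.004,0,0,1,0.008,0.006,0,0,1,0.008,0.006,0,0,1]

```text
clock: 13.15
position: [0.5362, -0.2231, 0.0404]
ee_rot: [0.003, 0.33, 0.944, -0.002]
contact_force: [1.9, -8.1, -2.3]
width: 0.0001
```

step_arm:
  moves: [0.002,0.0015,0,0,1,0.004,0.003,0,0,1,0.004,0.003,0,0,1]

```text
clock: 13.45
position: [0.5367, -0.2223, 0.0409]
ee_rot: [0.005, 0.33, 0.944, -0.003]
contact_force: [2.4, -10.9, -2.3]
width: 0.0001
```

step_arm:
  moves: [0.003,0.002,0,0,1,0.006,0.004,0,0,1,0.006,0.004,0,0,1]

```text
clock: 13.75
position: [0.5371, -0.2214, 0.0413]
ee_rot: [0.007, 0.329, 0.944, -0.005]
contact_force: [4.6, -16.5, -4.9]
width: -0.0
```

```bash
python3 -c "
from h import *
go(arc(1.2),.04,-55.4)"
```

```text
t 13.75 F [-106.7  -97.4] z 0.0413 w -2.8795632655683786e-05 f [  4.6 -16.5  -4.9] D [-0.0025 -0.0078  0.0028] turn [-0.0013  0.0054  0.0007]
```

Hard stop reached (17 N, above any hump). Back off, lift and look.

step_arm:
  moves: [-0.02,-0.015,0,0,1,-0.07,-0.02,0,0,1,-0.1,-0.02,-0.06,0,1,-0.1,-0.02,-0.15,0,1,-0.1,-0.02,-0.24,0,1]

```text
clock: 14.25
position: [0.5643, -0.2526, 0.1599]
ee_rot: [-0.002, 0.331, 0.944, 0.001]
contact_force: [0.4, -0.7, -0.6]
width: -0.0001
```

step_arm:
  moves: [-0.06,-0.03,-0.02,0,1,-0.1,-0.05,-0.04,0,1,-0.1,-0.05,-0.04,0,1]

```text
clock: 14.55
position: [0.59, -0.3065, 0.1813]
ee_rot: [0.002, 0.331, 0.944, -0.001]
contact_force: [0.4, -0.2, 0.2]
width: 0.0001
```

```bash
python3 -c "
from h import *
s=manip.get_state(); print(s['contact_force'],W2F(s['position'])); np.save('pics/w5s.npy',{'p':s['position'],'q':s['ee_rot']},allow_pickle=True)
w=snap('wrist','w5')['frame'];d=snap('side','s5')['frame'][190:310,270:430]; cv2.imwrite('pics/f5.png',np.hstack([cv2.resize(w[0:300,300:640],None,fx=1.17,fy=1.17),cv2.resize(d,(400,351),interpolation=cv2.INTER_CUBIC)[:, :]]))"
```

```text
[ 0.40951783 -0.24899591  0.15101233] [-0.08080819 -0.19412736]
```

View pics/f5.png

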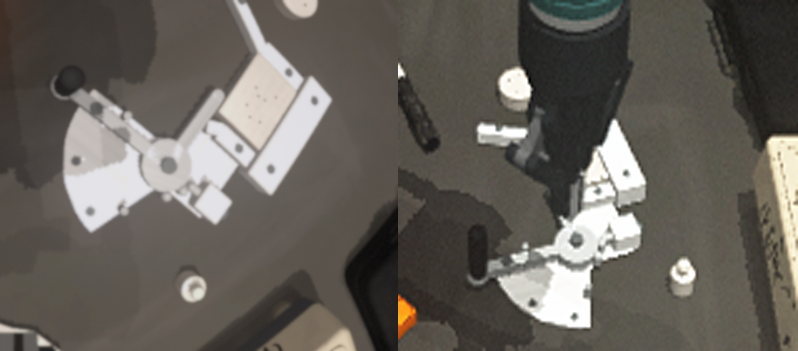

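The arm lies across behind the block (tip at crop (219,95)), and the handle is in line with the fixture axis. A numeric check of the angle:

```bash
python3 - <<'E'
from h import *
d=cal('w5'); s=cal('w5s'); u=lambda x,y:(x/1.17+300,y/1.17)
P={}
for n,uv,z in [('hub',u(168,165),.02),('tip',u(219,94),.014),('knob',u(70,79),.055),('blk rearR',u(219,118),.015),('blk rearL',u(255,53),.015),('stop R',u(252,181),.02),('stop L',u(312,80),.02)]:
    P[n]=W2F(wray(d,s,uv,z))*1e3; print(n,P[n].round(1))
v=P['tip']-P['hub']; print('arm angle to +y deg',np.degrees(np.arctan2(v[0],v[1])))
v=P['knob']-P['hub']; print('handle angle to -x deg',np.degrees(np.arctan2(-v[1],-v[0])))
E
```

```text
hub [-29.9 -86. ]
tip [-27.4 -18.5]
knob [-119.1  -85.6]
blk rearR [-17.4 -33.1]
blk rearL [-22.5  27.9]
stop R [ 30.8 -53. ]
stop L [27.  46.5]
arm angle to +y deg 2.193443209843398
handle angle to -x deg -0.22295461687212112
```

Lever at 1.2 (handle 0.2° off −x), block home, nothing touched. Handing in.

```bash
python3 -c "
from h import *
print(job.sign_off())"
```

```text
the job is handed in; nothing more can be done
None
```

The block is home against the back stop and the lever is at its second stop, with its arm closed behind the block. I handed the job in at about 14.7 s of the 64 s allowed; the sign-off gives no verdict.

**What I did:**
- I nudged the block about 9 mm left so it lined up with the nest. The open fingers stood on either side of it, and only one touched.
- I pushed it in with both fingers until it stopped and the horizontal force rose to about 20 N with no further movement.
- I pushed the knob round past the first click until it stopped, at about 17 N on the tool.
- I then backed the arm off and lifted it clear.

**Last checks:**
- **Lever:** the handle measured 0.2° off the fixture axis, which is the 1.2 rad position. The closing arm measured 2.2° off, which I put down to image reading error.
- **Block:** it looked seated in the last picture. My coarse pixel readings put its rear edge at −17 to −22 mm (nominal −22.5) and the stop face at 27 to 31 mm (nominal 22.5). They are too rough to confirm seating to a millimetre, so that rests on the force and the finger position at the stop.
- **Bystanders:** the disc, the pen and the small weight showed no movement. I did not look again at the large weight, the bottle or the spare block at the end; no move brought the fingers near them.

**Unexplained:** while pushing the block, the wrist also read an upward force, up to 14 N at the stop. I did not find the cause.

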